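# Catch the brass blanks from the bench feeder

### The job

Pick up the green dish by its handle, hold it under the chute of the bench feeder and push the feeder's red paddle back with the dish's far wall, so that the gate lifts and both brass blanks slide off the chute into the dish while you hold it up. Then bring the dish out from under the chute, set it down upright on the open bench well clear of the feeder, with both blanks still in it, and let go.

Things in the scene. Friction and masses are not known exactly. Their poses are not given: they have to be found in the camera images.
- dish: GREEN rectangular dish (the equal blue one is not wanted), 160 g; outside 100 (x) x 120 (y) x 45 mm, walls 4 mm. Origin: centre of underside, z up. Handle: bar along -x from x = -50 to -150 mm, y = 0, 16 mm wide, z = 22 to 44 mm; pinch it across y from above near x = -110, z = 33 mm with 50 N or more. Far wall: x = +50 mm. Starts on the bench, left or right, handle roughly towards the robot.
- feeder: Fixed; green column with a steel chute, 34 mm wide, sloping down 35 degrees to -x. Origin: on the bench straight below the chute's lip; +x runs back to the column (x = 77 mm), z up. Lip z = 190 mm, chute top 295. Red gate and posts above the lip reach x = -45 mm, z = 185 to 250. A level dish aligned with it, underside z = 105 to 120 mm, |y| under 20, against the paddle, catches the blanks.
- paddle (a joint): Travel (m) of the red upright plate under the lip: feeder y = -45 to 45 mm, z = 105 to 165 mm, front face at feeder x = 0 when out (0). Push it straight to feeder +x: slides to 0.025 (stop) against a spring, 2 to 4 N, and lifts the gate. Hold it past 0.020 for about a second: the blanks slide off and land 15 to 60 mm in front of the lip. It springs back.
- blank_a: Brass blank, 24 x 24 x 16 mm, 75 g, waiting on the chute against the gate. Origin: its centre.
- blank_b: A second, equal brass blank, directly behind (above) the first on the chute. Origin: its centre.

How it is judged:
On the way, in this order (a step that is already met when the one before it is completed fails the run):
1. the green dish is held up under the chute, the blanks not yet in it (height (world z) of dish above 0.06 m and x of dish in the frame of feeder between -0.11 and 0 m and y of dish in the frame of feeder between -0.04 and 0.04 m and contact force between the fingers and dish above 1 N and z of each of blank_a, blank_b in the frame of feeder above 0.19 m), for 0.1 s.
2. both blanks are in the green dish while the gripper holds it up (x of blank_a in the frame of dish between -0.048 and 0.048 m and y of blank_a in the frame of dish between -0.058 and 0.058 m and z of blank_a in the frame of dish between 0 and 0.05 m and x of blank_b in the frame of dish between -0.048 and 0.048 m and y of blank_b in the frame of dish between -0.058 and 0.058 m and z of blank_b in the frame of dish between 0 and 0.05 m and height (world z) of dish above 0.06 m and contact force between the fingers and dish above 1 N), for 0.2 s.
At the end, for the whole second after the job is handed in: The green dish stands upright (within 10 degrees) and still on the bench, its centre at least 90 mm from the point below the chute's lip, with both brass blanks inside it (x of blank_a in the frame of dish between -0.048 and 0.048 m and y of blank_a in the frame of dish between -0.058 and 0.058 m and z of blank_a in the frame of dish between 0 and 0.05 m and x of blank_b in the frame of dish between -0.048 and 0.048 m and y of blank_b in the frame of dish between -0.058 and 0.058 m and z of blank_b in the frame of dish between 0 and 0.05 m and height (world z) of dish between -0.01 and 0.01 m and angle between dish's own z axis and vertical below 0.17 rad and linear speed of dish below 0.02 m/s and horizontal distance between dish and feeder above 0.09 m); the robot touches nothing.
It also fails if it takes over 51 s, if anything falls off the work surface, if the arm or the gripper's body presses on something with over 40 N, if the wrist force passes 120 N, or if a joint passes its speed limit or range.

### The arm

A 6-joint arm with a two-finger parallel gripper is mounted at the origin on the work surface. World frame = base frame: x ahead of the robot, y to its left, z up, the work surface at z = 0. Lengths are in m, angles in rad, forces in N, time in s.
With the tool pointing down it reaches from about 0.3 to 0.875 m from the base axis. Payload 6.4 kg.
Tool frame: the origin (TCP) lies midway between the tips of the shut fingers; the grasp point (between the pads) lies 19 mm behind it (ctrl.pinch_z is the distance from the TCP to the grasp point, in m); z points along the fingers, y is the line along which they close (so a half turn about z gives the same grasp; the last joint's range is limited). The gripper opens to 85 mm and grips with 20 to 120 N. Pads are 22 mm wide; open, the fingers measure 114 mm over their backs; the gripper's body (76 mm by 85 mm) begins 54 mm behind the grasp point. The pads swing forward as they close: fully open they stand 13 mm farther back than shut.
Start: joints at [-1.472, 0.181, 1.607, -0, 1.354, -0.206], TCP at [0.173, -0.549, 0.231] pointing down, gripper open.
Joint ranges: [-2.99, 2.99], [-0.89, 2.07], [0.3, 2.58], [-1.14, 4.28], [0, 2.63], [-3.12, 3.12]. Speed limits (rad/s): [2.57, 2.57, 3.01, 3.14, 3.14, 3.14].

### API

Orientations are given as a unit quaternion [w, x, y, z].
In Python, from bench import ctrl gives the robot as it stands.
- The arm moves only by the tool apply_moves, never from a script. Its argument "moves" is a list of rows, each an object with "jaw": the opening, from 0 (shut) to 1 (fully open); "offset": the shift along the tool's x, y, z in mm, a list of three; "rot": the turn, a rotation vector about the tool's x, y, z in degrees, a list of three. In form: [{"jaw": jaw, "offset": [dx, dy, dz], "rot": [ax, ay, az]}, ...]. A call has exactly 5 rows; each row shifts and turns the commanded pose from where the row before left it, along the tool's axes as they then stand; what a row does not reach is not made up. A row lasts 1/8 s, in which the tool goes at most 62.5 mm and 10.7 degrees, less where a joint would pass 70% of its speed; a pose out of reach is approached as far as the arm can. A call is refused whole if a number of a shift passes 62.5 or a number of a turn 10.7, either way. A call with a gripper value outside its range is refused whole. The fingers move at their own pace and stop on an object; the grip force is fixed at half the most. Time passes only in rows, so rows that do not move let the fingers close, or fill a call up. It gives the time, the measured TCP pose, the force, the opening and the grip force at its end, in the units of the state.
- ctrl.get_obs(): the state, without advancing time (a new reading comes with each control period).
- ctrl.camera(name): name is "scene" or "top" or "wrist"; returns (picture, depth): 400x640x3 uint8, red, green, blue; 400x640 float32, m along the optical axis (not along the pixel's ray), 0 where there is no reading.
- ctrl.camera_params(name): a dict with "K" (3x3 intrinsics, pixels), "dist" ([k1, k2, p1, p2, k3] as OpenCV has them; the pictures are not rectified), "cam_to_world" (4x4, takes a point from camera to world coordinates); the wrist camera has in their place "mount" (4x4, takes a point from camera to tool coordinates, whose origin is the TCP and whose axes are the flange's). Camera axes: x right, y down, z forward; pixel columns grow to the right and rows downward; lengths in m; the calibration is good to about 2 mm. A picture is of the moment at which its call begins: read the wrist's pose just before it. camera_params takes no time and is no camera call.
- ctrl.hand_in(): hands the job in; it is judged then, once.
Trained networks look in the newest picture that a camera, given by its name, has taken for a name from the list of things; names that differ only in an ending like _2 or _b are one class to them, and where a whole thing is asked for, a point or a joint stands for the part that bears it (a point fixed in the world has none). Each returns a list of dicts, best first, with "score" (0 to 1); they miss things now and then, are a little off and sometimes report something else, mostly with a low value. They report only what shows in the picture. A call takes as long as a camera call.
- ctrl.outline_of(camera, target): "region" (400x640 bool, what is visible of it) and "position" ([column, row] in pixels, amid what is visible of it).
The state is a dict: "time_s": time; "q": joint angles; "dq": joint speeds; "joint_efforts": joint torques, N m; "eef_pos": TCP position; "eef_rot": TCP orientation; "wrist_force": force on the tool from outside, world axes, zero at the start; "torque": the same for the moment, N m; "opening": opening from 0.0 (shut) to 1.0 (fully open); "grasp_force": force on a finger pad.
Only numpy, scipy, OpenCV 4.12 (cv2) and the standard library are available. Lean on these libraries where they do the work, as an engineer would, in place of code of your own. Each camera call takes 0.05 s, during which the arm holds its last target. There are 200 camera calls.

## Working session

There is one attempt and no reset: what is moved stays moved. The work goes in short steps, Python scripts to look and compute and a tool call to move; the robot and the scene stay as the last step left them, time stands still between calls to the robot, and variables do not carry over. Pictures are saved under pics/ and viewed, at most 10 in all, crops included, and the job is handed in when it is done.

Besides the shell and the picture viewer there is one more tool, called after "Request:" as name([rows], argument=value, ...), one row to a line, values as JSON. apply_moves: Moves the arm, as the interface text tells. Its arguments: {"type":"object","properties":{"moves":{"type":"array"}},"required":["moves"]}

```bash
ls; mkdir -p pics; cat > h.py <<'E'
import numpy as np, cv2
from bench import ctrl
def pts(cam, depth, mask):
    p=ctrl.camera_params(cam); K=np.array(p["K"]); d=np.array(p["dist"])
    v,u=np.nonzero(mask&(depth>0)); z=depth[v,u]
    n=cv2.undistortPoints(np.stack([u,v],1).astype(float)[:,None],K,d)[:,0]
    c=np.c_[n*z[:,None],z,np.ones(len(z))]
    return (c@np.array(p["cam_to_world"]).T)[:,:3]
E
python3 - <<'E'
from h import *
o=ctrl.get_obs(); print(o["time_s"],o["eef_pos"],o["eef_rot"])
a=[]
for c in ("scene","top"):
    im,dp=ctrl.camera(c); np.savez(f"{c}.npz",im=im,dp=dp); a.append(im)
    for t in ("dish","feeder","paddle","blank_a"):
        for r in ctrl.outline_of(c,t)[:3]:
            P=pts(c,dp,r["region"])
            if len(P)<5: continue
            print(c,t,round(r["score"],2),np.round(r["position"]),len(P),np.median(P,0).round(3),np.percentile(P,2,axis=0).round(3),np.percentile(P,98,axis=0).round(3))
            np.save(f"{c}_{t}_{int(r['score']*100)}.npy",r["region"])
cv2.imwrite("pics/a.png",cv2.resize(np.vstack(a),None,fx=.75,fy=.75)[:,:,::-1])
E
```

```text
pics
0.0 [ 0.17252826 -0.5479273   0.23034697] [-8.94582890e-04  9.88411032e-01  1.51798642e-01  6.42039317e-05]
scene dish 0.84 [407. 313.] 3865 [0.566 0.243 0.006] [0.449 0.178 0.001] [0.634 0.298 0.046]
scene feeder 0.85 [278. 256.] 7078 [0.736 0.031 0.148] [ 0.613 -0.024  0.007] [0.812 0.072 0.286]
scene paddle 0.63 [310. 234.] 613 [0.634 0.021 0.136] [ 0.598 -0.069 -0.001] [0.689 0.044 0.164]
scene blank_a 0.55 [294. 205.] 90 [0.667 0.004 0.23 ] [ 0.652 -0.003  0.224] [0.674 0.014 0.235]
scene blank_a 0.38 [308. 206.] 47 [0.639 0.001 0.215] [ 0.631 -0.008  0.208] [0.647 0.009 0.219]
top dish 0.95 [184. 208.] 3464 [0.572 0.245 0.005] [0.445 0.173 0.   ] [0.63  0.296 0.046]
top feeder 0.69 [290. 126.] 3643 [0.705 0.014 0.223] [ 0.613 -0.035  0.008] [0.789 0.071 0.29 ]
top paddle 0.65 [316. 167.] 74 [ 0.638 -0.033  0.154] [ 0.623 -0.044  0.049] [0.677 0.039 0.166]
top blank_a 0.62 [298. 160.] 183 [ 0.639 -0.001  0.214] [ 0.629 -0.012  0.207] [0.648 0.011 0.221]
top blank_a 0.59 [296. 149.] 218 [0.66  0.003 0.229] [ 0.649 -0.008  0.222] [0.673 0.015 0.235]
```

View pics/a.png

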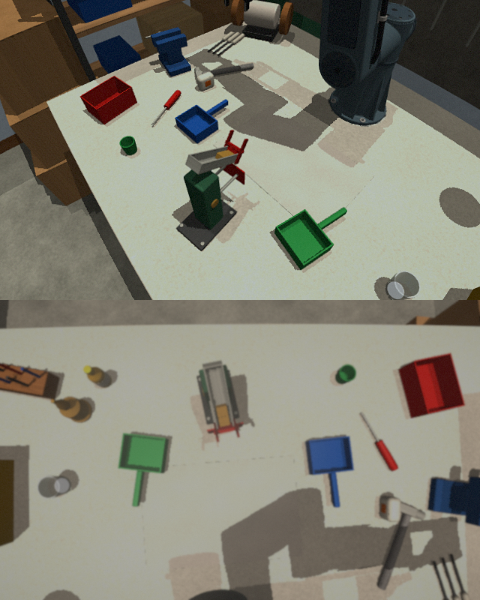

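The top view (lower half) shows the green dish at about (184,208) in full-size pixels, handle towards the robot. The feeder is mid-bench at about (290,126), with two brass blanks near its red gate, and the blue dish is on the right. Next I'll fit the poses.

```bash
python3 - <<'E'
from h import *
import glob
D={c:np.load(c+".npz") for c in("scene","top")}
def reg(c,t): return np.load(sorted(glob.glob(f"{c}_{t}_*.npy"))[-1])
def rect(P,s):
    r=cv2.minAreaRect(P[:,:2].astype(np.float32)*1000); print(s,len(P),np.round(r[0],1),np.round(r[1],1),round(r[2],1))
def hsv(im): return cv2.cvtColor(im,cv2.COLOR_RGB2HSV)
for c in D:
    P=pts(c,D[c]["dp"],reg(c,"dish"))
    # handle = z .035-.05 & x<.51 ; body otherwise
    B=P[(P[:,0]>.525)&(P[:,2]>.036)&(P[:,2]<.05)]; rect(B,c+" rim")
    H=P[(P[:,0]<.508)&(P[:,2]>.036)&(P[:,2]<.05)]; v=cv2.fitLine(H[:,:2].astype(np.float32),cv2.DIST_HUBER,0,.01,.01).ravel()
    print("handle",len(H),H.mean(0).round(4),H.min(0).round(4),np.degrees(np.arctan2(v[1],v[0])).round(1))
    F=pts(c,D[c]["dp"],reg(c,"feeder")|cv2.dilate(reg(c,"feeder").astype(np.uint8),np.ones((9,9))).astype(bool))
    h=hsv(D[c]["im"]); 
    m=cv2.dilate((reg(c,"feeder")|reg(c,"paddle")).astype(np.uint8),np.ones((15,15))).astype(bool)
    red=m&((h[...,0]<8)|(h[...,0]>172))&(h[...,1]>130)
    R=pts(c,D[c]["dp"],red); S=pts(c,D[c]["dp"],m&~red&(h[...,1]<70))
    S=S[S[:,2]>.2]; rect(S,c+" steel")
    rect(R[(R[:,2]>.18)],c+" gate")
    Pd=R[(R[:,2]>.11)&(R[:,2]<.16)]
    if len(Pd)>20: rect(Pd,c+" paddle"); print(Pd.min(0).round(3),Pd.max(0).round(3))
    A=F[(F[:,2]>.005)&(F[:,2]<.03)]; 
    if len(A)>20: rect(A,c+" base")
    np.save(f"{c}_S.npy",S); np.save(f"{c}_R.npy",R)
    for o in (np.percentile(S,[1,50,99],axis=0),): print(o.round(3))
m=[]
for c,(u,v) in (("scene",(280,220)),("top",(290,140))):
    m.append(cv2.resize(D[c]["im"][v-70:v+70,u-100:u+100],None,fx=2.8,fy=2.1*1,interpolation=cv2.INTER_CUBIC))
cv2.imwrite("pics/b.png",np.vstack(m)[:,:,::-1])
E
```

```text
scene rim 655 [577.2 237.3] [120.2 106. ] 82.6
handle 274 [0.4705 0.2527 0.0433] [0.4313 0.2397 0.0361] -7.4
scene steel 1416 [681.9  10.8] [158.1  60.2] 10.1
scene gate 403 [618.2  -1.1] [48.5 52.6] 9.4
scene paddle 295 [633.2   9.9] [ 3.5 72.3] 11.8
[ 0.624 -0.026  0.111] [0.64  0.045 0.16 ]
scene base 1952 [743.   23.7] [150.7 100.2] 9.6
[[ 0.62  -0.021  0.205]
 [ 0.707  0.022  0.255]
 [ 0.753  0.042  0.292]]
top rim 530 [577.1 235.6] [120.9 105.4] 81.5
handle 297 [0.4681 0.2498 0.0429] [0.4299 0.2382 0.0366] -7.3
top steel 2147 [677.1   7.1] [167.   64.1] 11.1
top gate 122 [620.   -0.8] [12.3 44.9] 13.0
top base 745 [741.   19.1] [152.7 100.5] 11.3
[[ 0.623 -0.021  0.203]
 [ 0.714  0.014  0.242]
 [ 0.756  0.05   0.293]]
```

View pics/b.png

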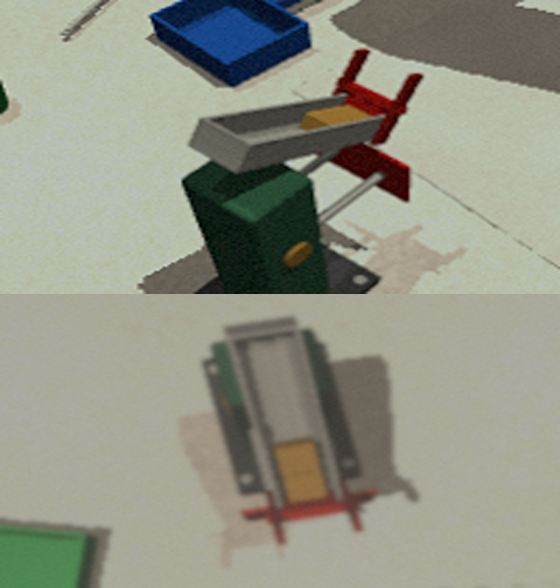

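Two views agree on these fits:
- **Dish:** centre at about (0.580, 0.236), yaw -7.5°. The handle end comes out at x = 0.431, as expected.
- **Feeder:** lip at about (0.631, 0.000), yaw 10.5°. Blank heights, base and chute axis are consistent with this.

Next I'll plan the approach above the handle.

```bash
cat >> h.py <<'E'
from scipy.spatial.transform import Rotation as R, Slerp
def plan(xyz,yaw,n,jaw,start=None):
    """rows from the measured pose (or start) to tool-down pose with tool x at yaw deg; returns end pose"""
    if start is None:
        o=ctrl.get_obs(); q=o["eef_rot"]; start=(np.array(o["eef_pos"]),R.from_quat([q[1],q[2],q[3],q[0]]))
        print("t",round(o["time_s"],2),start[0].round(4),"yaw",np.degrees(np.arctan2(*start[1].apply([1,0,0])[[1,0]])).round(2),"F",np.round(o["wrist_force"],1),o["opening"],o["grasp_force"])
    p0,r0=start; r1=R.from_euler("z",yaw,degrees=True)*R.from_euler("x",180,degrees=True); xyz=np.array(xyz)
    s=Slerp([0,1],R.concatenate([r0,r1]))
    for i in range(n):
        a,b=s(i/n),s((i+1)/n)
        print(jaw,a.inv().apply((xyz-p0)/n*1000).round(1).tolist(),np.degrees((a.inv()*b).as_rotvec()).round(1).tolist())
    print("--"); return xyz,r1
E
python3 - <<'E'
from h import *
e=plan([.471,.2507,.20],-7.5,20,1)
plan([.471,.2507,.014],-7.5,5,1,e)
E
```

```text
t 0.5 [ 0.1726 -0.5485  0.2312] yaw 17.46 F [-0.1 -0.2  0.1] 1.0001805905727486 0.0
1 [26.2, -33.6, 1.6] [-0.0, 0.0, 1.2]
1 [25.5, -34.2, 1.6] [-0.0, 0.0, 1.2]
1 [24.7, -34.7, 1.6] [-0.0, 0.0, 1.2]
1 [24.0, -35.3, 1.6] [-0.0, 0.0, 1.2]
1 [23.2, -35.8, 1.6] [-0.0, 0.0, 1.2]
1 [22.4, -36.3, 1.6] [-0.0, 0.0, 1.2]
1 [21.6, -36.8, 1.6] [-0.0, 0.0, 1.2]
1 [20.8, -37.2, 1.6] [-0.0, 0.0, 1.2]
1 [20.0, -37.7, 1.6] [-0.0, 0.0, 1.2]
1 [19.2, -38.1, 1.6] [-0.0, 0.0, 1.2]
1 [18.3, -38.5, 1.6] [-0.0, 0.0, 1.2]
1 [17.5, -38.9, 1.6] [-0.0, 0.0, 1.2]
1 [16.6, -39.3, 1.6] [-0.0, 0.0, 1.2]
1 [15.8, -39.6, 1.6] [-0.0, 0.0, 1.2]
1 [14.9, -40.0, 1.6] [-0.0, 0.0, 1.2]
1 [14.0, -40.3, 1.6] [-0.0, 0.0, 1.2]
1 [13.2, -40.6, 1.6] [-0.0, 0.0, 1.2]
1 [12.3, -40.9, 1.6] [-0.0, 0.0, 1.2]
1 [11.4, -41.1, 1.6] [-0.0, 0.0, 1.2]
1 [10.5, -41.3, 1.6] [-0.0, 0.0, 1.2]
--
1 [0.0, -0.0, 37.2] [0.0, 0.0, 0.0]
1 [0.0, -0.0, 37.2] [0.0, 0.0, 0.0]
1 [0.0, -0.0, 37.2] [0.0, 0.0, 0.0]
1 [0.0, -0.0, 37.2] [0.0, 0.0, 0.0]
1 [0.0, -0.0, 37.2] [0.0, 0.0, 0.0]
--
```

Request:
apply_moves([
  {"jaw": 1, "offset": [26, -34, 0], "rot": [0, 0, 1]},
  {"jaw": 1, "offset": [26, -34, 0], "rot": [0, 0, 1]},
  {"jaw": 1, "offset": [25, -35, 0], "rot": [0, 0, 1]},
  {"jaw": 1, "offset": [24, -35, 0], "rot": [0, 0, 1]},
  {"jaw": 1, "offset": [24, -35, 0], "rot": [0, 0, 1]},
])

```text
time_s: 1.12
eef_pos: [0.2472, -0.3472, 0.2314]
eef_rot: [0.0, 0.994, 0.108, 0.0]
wrist_force: [0.3, -1.1, 1.1]
opening: 0.998
grasp_force: 0.0
```

Request:
apply_moves([
  {"jaw": 1, "offset": [22, -36, 2], "rot": [0, 0, 1]},
  {"jaw": 1, "offset": [22, -37, 2], "rot": [0, 0, 1]},
  {"jaw": 1, "offset": [21, -37, 2], "rot": [0, 0, 1]},
  {"jaw": 1, "offset": [20, -37, 2], "rot": [0, 0, 1]},
  {"jaw": 1, "offset": [20, -38, 2], "rot": [0, 0, 1]},
])

```text
time_s: 1.75
eef_pos: [0.3169, -0.1462, 0.2215]
eef_rot: [0.0, 0.998, 0.065, 0.0]
wrist_force: [0.5, -0.2, -0.1]
opening: 0.998
grasp_force: 0.0
```

Request:
apply_moves([
  {"jaw": 1, "offset": [19, -38, 2], "rot": [0, 0, 1]},
  {"jaw": 1, "offset": [18, -38, 2], "rot": [0, 0, 1]},
  {"jaw": 1, "offset": [18, -39, 2], "rot": [0, 0, 1]},
  {"jaw": 1, "offset": [17, -39, 2], "rot": [0, 0, 1]},
  {"jaw": 1, "offset": [17, -39, 2], "rot": [0, 0, 1]},
])

```text
time_s: 2.38
eef_pos: [0.3873, 0.0547, 0.2116]
eef_rot: [0.0, 1.0, 0.021, 0.001]
wrist_force: [1.3, -1.1, 0.9]
opening: 0.995
grasp_force: 0.0
```

```bash
python3 - <<'E'
from h import *
e=plan([.471,.2507,.15],-7.5,5,1)
plan([.471,.2507,.014],-7.5,5,1,e)
E
```

```text
t 2.38 [0.3873 0.0547 0.2116] yaw 2.44 F [ 1.3 -1.1  0.9] 0.9954414753674593 0.0
1 [18.4, -38.5, 12.3] [0.0, -0.0, 2.0]
1 [17.0, -39.1, 12.3] [0.0, -0.0, 2.0]
1 [15.7, -39.6, 12.3] [0.0, -0.0, 2.0]
1 [14.3, -40.2, 12.3] [0.0, -0.0, 2.0]
1 [12.9, -40.6, 12.3] [0.0, -0.0, 2.0]
--
1 [0.0, -0.0, 27.2] [0.0, 0.0, 0.0]
1 [0.0, -0.0, 27.2] [0.0, 0.0, 0.0]
1 [0.0, -0.0, 27.2] [0.0, 0.0, 0.0]
1 [0.0, -0.0, 27.2] [0.0, 0.0, 0.0]
1 [0.0, -0.0, 27.2] [0.0, 0.0, 0.0]
--
```

Request:
apply_moves([
  {"jaw": 1, "offset": [18, -38, 12], "rot": [0, 0, 2]},
  {"jaw": 1, "offset": [17, -39, 12], "rot": [0, 0, 2]},
  {"jaw": 1, "offset": [16, -40, 12], "rot": [0, 0, 2]},
  {"jaw": 1, "offset": [14, -40, 12], "rot": [0, 0, 2]},
  {"jaw": 1, "offset": [13, -40, 12], "rot": [0, 0, 2]},
])

```text
time_s: 3.0
eef_pos: [0.4707, 0.2499, 0.151]
eef_rot: [-0.0, 0.998, -0.066, 0.0]
wrist_force: [0.6, -0.2, 0.0]
opening: 0.999
grasp_force: 0.0
```

```bash
python3 - <<'E'
from h import *
im,dp=ctrl.camera("wrist"); r=ctrl.outline_of("wrist","dish"); print([(x["score"],x["position"]) for x in r[:2]])
m=ctrl.camera_params("wrist"); o=ctrl.get_obs();q=o["eef_rot"]
T=np.eye(4);T[:3,:3]=R.from_quat([q[1],q[2],q[3],q[0]]).as_matrix();T[:3,3]=o["eef_pos"]
M=T@np.array(m["mount"])
v,u=np.nonzero(r[0]["region"]&(dp>0));z=dp[v,u]
n=cv2.undistortPoints(np.stack([u,v],1).astype(float)[:,None],np.array(m["K"]),np.array(m["dist"]))[:,0]
P=(np.c_[n*z[:,None],z,np.ones(len(z))]@M.T)[:,:3]
H=P[(P[:,0]<.51)&(P[:,2]>.036)&(P[:,2]<.052)]
if len(H)>20:
    l=cv2.fitLine(H[:,:2].astype(np.float32),cv2.DIST_HUBER,0,.01,.01).ravel()
    print(len(H),H.mean(0).round(4),H.min(0).round(4),H.max(0).round(4),np.degrees(np.arctan2(l[1],l[0])), "y at .471",l[3]+l[1]/l[0]*(.471-l[2]))
plan([.471,.2507,.014],-7.5,5,1)
E
```

```text
[(0.77, [314.7, 70.8])]
1402 [0.4722 0.2535 0.0427] [0.4306 0.2407 0.0386] [0.51   0.2668 0.0448] -8.675382 y at .471 0.25367194
t 3.1 [0.4703 0.251  0.1498] yaw -7.42 F [-0.8  0.6  0.4] 0.9980632229430098 0.0
1 [0.2, 0.1, 27.2] [-0.0, 0.0, 0.0]
1 [0.2, 0.1, 27.2] [-0.0, 0.0, 0.0]
1 [0.2, 0.1, 27.2] [-0.0, 0.0, 0.0]
1 [0.2, 0.0, 27.2] [-0.0, 0.0, 0.0]
1 [0.2, 0.0, 27.2] [-0.0, 0.0, 0.0]
--
```

Request:
apply_moves([
  {"jaw": 1, "offset": [0, -1.5, 30], "rot": [0, 0, 0.6]},
  {"jaw": 1, "offset": [0, 0, 36], "rot": [0, 0, 0]},
  {"jaw": 1, "offset": [0, 0, 36], "rot": [0, 0, 0]},
  {"jaw": 1, "offset": [0, 0, 24], "rot": [0, 0, 0]},
  {"jaw": 1, "offset": [0, 0, 10], "rot": [0, 0, 0]},
])

```text
time_s: 3.72
eef_pos: [0.4694, 0.249, 0.0142]
eef_rot: [0.0, 0.997, -0.071, -0.001]
wrist_force: [0.6, 0.3, -0.1]
opening: 0.999
grasp_force: 0.0
```

Request:
apply_moves([
  {"jaw": 0.3, "offset": [0, 0, 0], "rot": [0, 0, 0]},
  {"jaw": 0, "offset": [0, 0, 0], "rot": [0, 0, 0]},
  {"jaw": 0, "offset": [0, 0, 0], "rot": [0, 0, 0]},
  {"jaw": 0, "offset": [0, 0, 0], "rot": [0, 0, 0]},
  {"jaw": 0, "offset": [0, 0, 0], "rot": [0, 0, 0]},
])

```text
time_s: 4.35
eef_pos: [0.471, 0.25, 0.0161]
eef_rot: [-0.0, 0.997, -0.071, 0.001]
wrist_force: [-1.4, 0.5, 5.2]
opening: 0.176
grasp_force: 60.7
```

Request:
apply_moves([
  {"jaw": 0, "offset": [0, 0, 0], "rot": [0, 0, 0]},
  {"jaw": 0, "offset": [0, 0, 0], "rot": [0, 0, 0]},
  {"jaw": 0, "offset": [0, 0, 0], "rot": [0, 0, 0]},
  {"jaw": 0, "offset": [0, 0, 0], "rot": [0, 0, 0]},
  {"jaw": 0, "offset": [0, 0, 0], "rot": [0, 0, 0]},
])

```text
time_s: 4.97
eef_pos: [0.4709, 0.2501, 0.016]
eef_rot: [-0.0, 0.997, -0.071, 0.001]
wrist_force: [-1.4, -1.1, 6.5]
opening: 0.173
grasp_force: 60.9
```

Request:
apply_moves([
  {"jaw": 0, "offset": [0, 0, -15], "rot": [0, 0, 0]},
  {"jaw": 0, "offset": [0, 0, -25], "rot": [0, 0, 0]},
  {"jaw": 0, "offset": [0, 0, -30], "rot": [0, 0, 0]},
  {"jaw": 0, "offset": [0, 0, -25], "rot": [0, 0, 0]},
  {"jaw": 0, "offset": [0, 0, -15], "rot": [0, 0, 0]},
])

```text
time_s: 5.6
eef_pos: [0.4707, 0.25, 0.127]
eef_rot: [-0.0, 0.997, -0.071, 0.001]
wrist_force: [-0.1, 1.4, -1.9]
opening: 0.174
grasp_force: 59.8
```

```bash
cat >> h.py <<'E'
def dish(x0=None):
    """dish pose from the top camera relative to TCP"""
    im,dp=ctrl.camera("top"); r=ctrl.outline_of("top","dish"); o=ctrl.get_obs()
    h=cv2.cvtColor(im,cv2.COLOR_RGB2HSV); g=(h[...,0]>40)&(h[...,0]<85)&(h[...,1]>80)
    reg=max(r,key=lambda x:(x["region"]&g).sum())["region"]
    P=pts("top",dp,reg); q=o["eef_rot"]; rt=R.from_quat([q[1],q[2],q[3],q[0]])
    L=rt.inv().apply(P-o["eef_pos"])   # tool frame
    B=L[(L[:,0]>70)|(L[:,0]>.068)]
    top=np.percentile(-B[:,2],97); rim=B[-B[:,2]>top-.008]; fl=B[-B[:,2]<top-.03]
    rc=cv2.minAreaRect(rim[:,:2].astype(np.float32)*1000)
    print("t",o["time_s"],"TCP",np.round(o["eef_pos"],4),"F",np.round(o["wrist_force"],1),"rim rect tool(mm)",np.round(rc[0],1),np.round(rc[1],1),round(rc[2],1),"rim x",np.percentile(rim[:,0]*1000,[1,99]).round(1),"rimtop world",(top+o["eef_pos"][2]).round(4))
    A=np.c_[fl[:,:2],np.ones(len(fl))]; c=np.linalg.lstsq(A,-fl[:,2],rcond=None)[0]; print("floor slope deg x,y",np.degrees(c[:2]).round(2),len(fl))
    return im,dp
E
python3 - <<'E'
from h import *
dish()
y=np.radians(10.5);ex=np.array([np.cos(y),np.sin(y)]);lip=np.array([.631,0])
for s in (-215,-160): print(s,lip+ex*s/1000)
plan([*(lip-.215*ex),.126],10.5,10,0)
E
```

```text
t 5.7 TCP [0.4714 0.2502 0.1271] F [-0.3 -0.2 -1.2] rim rect tool(mm) [113.7   0.6] [121.9  90.3] 89.5 rim x [ 69.3 158.7] rimtop world 0.1549
floor slope deg x,y [-0.13 -0.22] 2583
-215 [ 0.41960019 -0.03918064]
-160 [ 0.47367921 -0.02915768]
t 5.7 [0.4714 0.2502 0.1271] yaw -8.13 F [-0.3 -0.2 -1.2] 0.17390002749618352 59.845842719078064
0 [-1.0, 29.4, 0.1] [-0.0, -0.0, -1.9]
0 [-2.0, 29.3, 0.1] [-0.0, -0.0, -1.9]
0 [-2.9, 29.2, 0.1] [-0.0, -0.0, -1.9]
0 [-3.9, 29.1, 0.1] [-0.0, -0.0, -1.9]
0 [-4.8, 29.0, 0.1] [-0.0, -0.0, -1.9]
0 [-5.8, 28.8, 0.1] [-0.0, -0.0, -1.9]
0 [-6.7, 28.6, 0.1] [-0.0, -0.0, -1.9]
0 [-7.6, 28.4, 0.1] [-0.0, -0.0, -1.9]
0 [-8.6, 28.1, 0.1] [-0.0, -0.0, -1.9]
0 [-9.5, 27.8, 0.1] [-0.0, -0.0, -1.9]
--
```

Request:
apply_moves([
  {"jaw": 0, "offset": [-3, 20, 0], "rot": [0, 0, -1.5]},
  {"jaw": 0, "offset": [-3, 30, 0], "rot": [0, 0, -2]},
  {"jaw": 0, "offset": [-4, 32, 0], "rot": [0, 0, -2]},
  {"jaw": 0, "offset": [-4, 32, 0], "rot": [0, 0, -2]},
  {"jaw": 0, "offset": [-5, 32, 0], "rot": [0, 0, -2]},
])

```text
time_s: 6.32
eef_pos: [0.4395, 0.1048, 0.1241]
eef_rot: [0.0, 1.0, 0.013, -0.001]
wrist_force: [0.7, 0.2, -1.7]
opening: 0.176
grasp_force: 59.7
```

Request:
apply_moves([
  {"jaw": 0, "offset": [-6, 32, 0], "rot": [0, 0, -2]},
  {"jaw": 0, "offset": [-7, 32, 0], "rot": [0, 0, -2]},
  {"jaw": 0, "offset": [-8, 32, 0], "rot": [0, 0, -2]},
  {"jaw": 0, "offset": [-8, 30, 0], "rot": [0, 0, -2]},
  {"jaw": 0, "offset": [-8, 15, 0], "rot": [0, 0, -1]},
])

```text
time_s: 6.95
eef_pos: [0.4149, -0.0394, 0.1243]
eef_rot: [-0.0, 0.996, 0.09, -0.001]
wrist_force: [-0.3, 0.1, -0.9]
opening: 0.179
grasp_force: 59.8
```

```bash
python3 - <<'E'
from h import *
im,dp=dish()
y=np.radians(10.5);ex=np.array([np.cos(y),np.sin(y)]);lip=np.array([.631,0])
plan([*(lip-.165*ex),.127],10.5,5,0)
s,_=ctrl.camera("scene")
cv2.imwrite("pics/c.png",np.vstack([cv2.resize(a,None,fx=3,fy=2.2) for a in (im[80:210,190:390],s[150:280,220:420])])[:,:,::-1])
E
```

```text
t 7.05 TCP [ 0.4148 -0.0393  0.1243] F [ 0.7 -0.4 -1.3] rim rect tool(mm) [114.    1.1] [120.1  90.1] 89.8 rim x [ 70.1 158.7] rimtop world 0.1528
floor slope deg x,y [-0.72  0.03] 2655
t 7.05 [ 0.4148 -0.0393  0.1243] yaw 10.24 F [ 0.7 -0.4 -1.3] 0.18268076723735496 59.83212053775787
0 [10.9, 0.1, -0.6] [-0.0, 0.0, -0.1]
0 [10.9, 0.1, -0.6] [-0.0, 0.0, -0.1]
0 [10.9, 0.1, -0.5] [-0.0, 0.0, -0.1]
0 [10.9, 0.1, -0.5] [-0.0, 0.0, -0.1]
0 [10.9, 0.1, -0.5] [-0.0, 0.0, -0.1]
--
```

View pics/c.png

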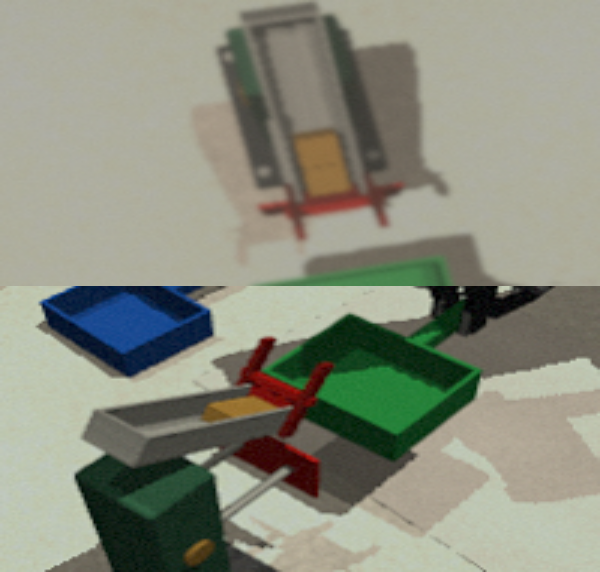

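The top and scene crops show the dish level, aligned with the chute and just in front of the gate, with its rim below the red posts. The wall is about 60 mm from the paddle. I'll close that gap and then push gently.

Request:
apply_moves([
  {"jaw": 0, "offset": [8, 0, -0.5], "rot": [0, 0, 0]},
  {"jaw": 0, "offset": [12, 0, -0.5], "rot": [0, 0, 0]},
  {"jaw": 0, "offset": [12, 0, -0.5], "rot": [0, 0, 0]},
  {"jaw": 0, "offset": [12, 0, -0.5], "rot": [0, 0, 0]},
  {"jaw": 0, "offset": [8, 0, -0.5], "rot": [0, 0, 0]},
])

```text
time_s: 7.72
eef_pos: [0.468, -0.0286, 0.1277]
eef_rot: [-0.0, 0.996, 0.091, -0.0]
wrist_force: [-0.1, 0.9, -0.7]
opening: 0.176
grasp_force: 59.8
```

Request:
apply_moves([
  {"jaw": 0, "offset": [6, 0, 0], "rot": [0, 0, 0]},
  {"jaw": 0, "offset": [6, 0, 0], "rot": [0, 0, 0]},
  {"jaw": 0, "offset": [6, 0, 0], "rot": [0, 0, 0]},
  {"jaw": 0, "offset": [0, 0, 0], "rot": [0, 0, 0]},
  {"jaw": 0, "offset": [0, 0, 0], "rot": [0, 0, 0]},
])

```text
time_s: 8.35
eef_pos: [0.4849, -0.0257, 0.1278]
eef_rot: [-0.0, 0.996, 0.09, 0.0]
wrist_force: [-1.5, -0.1, -1.5]
opening: 0.171
grasp_force: 59.8
```

Request:
apply_moves([
  {"jaw": 0, "offset": [4, 0, 0], "rot": [0, 0, 0]},
  {"jaw": 0, "offset": [4, 0, 0], "rot": [0, 0, 0]},
  {"jaw": 0, "offset": [3, 0, 0], "rot": [0, 0, 0]},
  {"jaw": 0, "offset": [0, 0, 0], "rot": [0, 0, 0]},
  {"jaw": 0, "offset": [0, 0, 0], "rot": [0, 0, 0]},
])

```text
time_s: 8.98
eef_pos: [0.4951, -0.0236, 0.1274]
eef_rot: [-0.0, 0.996, 0.09, -0.001]
wrist_force: [-3.8, -1.1, -5.0]
opening: 0.178
grasp_force: 60.0
```

Request:
apply_moves([
  {"jaw": 0, "offset": [0, 0, 0], "rot": [0, 0, 0]},
  {"jaw": 0, "offset": [0, 0, 0], "rot": [0, 0, 0]},
  {"jaw": 0, "offset": [0, 0, 0], "rot": [0, 0, 0]},
  {"jaw": 0, "offset": [0, 0, 0], "rot": [0, 0, 0]},
  {"jaw": 0, "offset": [0, 0, 0], "rot": [0, 0, 0]},
])

```text
time_s: 9.6
eef_pos: [0.4955, -0.0237, 0.1278]
eef_rot: [-0.0, 0.996, 0.09, -0.0]
wrist_force: [-3.7, -0.3, -4.6]
opening: 0.178
grasp_force: 60.0
```

```bash
cat > look.py <<'E'
from h import *
import sys
im,dp=dish()
s,sd=ctrl.camera("scene")
for r in ctrl.outline_of("scene","blank_a")[:3]:
    P=pts("scene",sd,r["region"]); print(round(r["score"],2),r["position"],np.median(P,0).round(3))
cv2.imwrite(sys.argv[1],np.vstack([cv2.resize(a,None,fx=3,fy=2.2) for a in (im[80:210,190:390],s[150:280,220:420])])[:,:,::-1])
E
python3 look.py pics/d.png
```

```text
t 9.7 TCP [ 0.4955 -0.0237  0.1278] F [-2.8 -0.2 -4.5] rim rect tool(mm) [113.4   2.2] [ 89.2 118.9] 0.8 rim x [ 70.1 157.5] rimtop world 0.1515
floor slope deg x,y [-2.    0.08] 1722
0.71 [317.0, 225.5] [0.617 0.001 0.13 ]
0.69 [325.0, 208.8] [ 0.574 -0.009  0.13 ]
```

View pics/d.png

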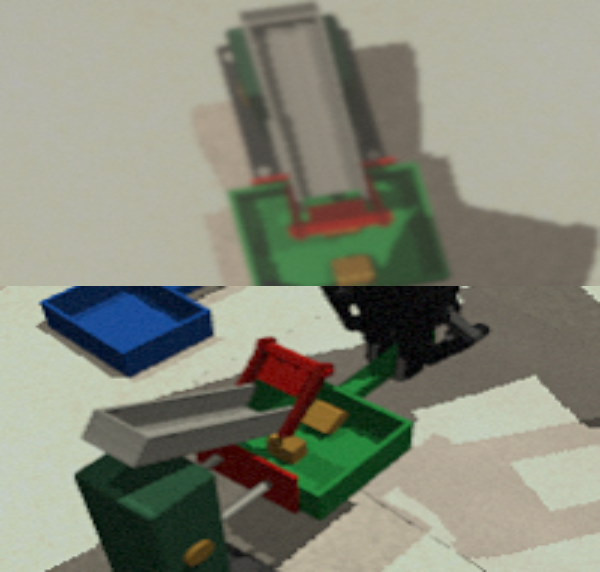

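Both blanks are in the dish: one at about (288,445) and one at about (325,415) in the lower crop, with the chute empty. I'll withdraw straight back, then go left to the open spot where the dish started.

Request:
apply_moves([
  {"jaw": 0, "offset": [-6, 0, 0], "rot": [0, 0, 0]},
  {"jaw": 0, "offset": [-12, 0, 0], "rot": [0, 0, 0]},
  {"jaw": 0, "offset": [-16, 0, 0], "rot": [0, 0, 0]},
  {"jaw": 0, "offset": [-18, 0, 0], "rot": [0, 0, 0]},
  {"jaw": 0, "offset": [-18, 0, 0], "rot": [0, 0, 0]},
])

```text
time_s: 10.42
eef_pos: [0.4269, -0.0367, 0.1286]
eef_rot: [0.001, 0.996, 0.09, 0.002]
wrist_force: [0.0, 0.0, -3.9]
opening: 0.174
grasp_force: 60.4
```

Request:
apply_moves([
  {"jaw": 0, "offset": [-15, 0, 0], "rot": [0, 0, 0]},
  {"jaw": 0, "offset": [-8, -4, 0], "rot": [0, 0, 0]},
  {"jaw": 0, "offset": [0, -10, 0], "rot": [0, 0, 1]},
  {"jaw": 0, "offset": [0, -16, 0], "rot": [0, 0, 1]},
  {"jaw": 0, "offset": [0, -20, 0], "rot": [0, 0, 1]},
])

```text
time_s: 11.05
eef_pos: [0.3964, 0.0093, 0.1282]
eef_rot: [0.0, 0.998, 0.063, 0.001]
wrist_force: [0.5, 0.0, -2.6]
opening: 0.178
grasp_force: 60.3
```

Request:
apply_moves([
  {"jaw": 0, "offset": [0, -24, 0], "rot": [0, 0, 1]},
  {"jaw": 0, "offset": [0, -26, 0], "rot": [0, 0, 1]},
  {"jaw": 0, "offset": [0, -26, 0], "rot": [0, 0, 1]},
  {"jaw": 0, "offset": [0, -26, 0], "rot": [0, 0, 1]},
  {"jaw": 0, "offset": [0, -26, 0], "rot": [0, 0, 1]},
])

```text
time_s: 11.68
eef_pos: [0.3843, 0.1375, 0.1281]
eef_rot: [-0.0, 1.0, 0.02, 0.001]
wrist_force: [-0.2, 0.2, -2.3]
opening: 0.175
grasp_force: 60.4
```

Request:
apply_moves([
  {"jaw": 0, "offset": [3, -26, 0], "rot": [0, 0, 1]},
  {"jaw": 0, "offset": [4, -24, 0], "rot": [0, 0, 1]},
  {"jaw": 0, "offset": [4, -18, 0], "rot": [0, 0, 1]},
  {"jaw": 0, "offset": [4, -10, 0], "rot": [0, 0, 1]},
  {"jaw": 0, "offset": [0, -4, 0], "rot": [0, 0, 0]},
])

```text
time_s: 12.3
eef_pos: [0.3978, 0.2192, 0.128]
eef_rot: [-0.0, 1.0, -0.014, 0.0]
wrist_force: [0.1, -0.0, -2.5]
opening: 0.178
grasp_force: 60.4
```

```bash
python3 - <<'E'
from h import *
dish()
e=plan([.425,.205,.03],-3,5,0)
E
```

```text
t 12.4 TCP [0.3975 0.2188 0.1278] F [ 0.1  0.2 -3. ] rim rect tool(mm) [113.3   0.3] [121.5  90.1] 89.8 rim x [ 69.7 158.5] rimtop world 0.1519
floor slope deg x,y [-1.6  -0.63] 2320
t 12.4 [0.3975 0.2188 0.1278] yaw -1.59 F [ 0.1  0.2 -3. ] 0.17809304156851236 60.36610722541809
0 [5.6, 2.6, 19.6] [-0.0, -0.0, 0.3]
0 [5.6, 2.6, 19.6] [-0.0, -0.0, 0.3]
0 [5.6, 2.6, 19.6] [-0.0, -0.0, 0.3]
0 [5.6, 2.5, 19.6] [-0.0, -0.0, 0.3]
0 [5.6, 2.5, 19.6] [-0.0, -0.0, 0.3]
--
```

Request:
apply_moves([
  {"jaw": 0, "offset": [0, 0, 16], "rot": [0, 0, 0]},
  {"jaw": 0, "offset": [0, 0, 28], "rot": [0, 0, 0]},
  {"jaw": 0, "offset": [0, 0, 28], "rot": [0, 0, 0]},
  {"jaw": 0, "offset": [0, 0, 20], "rot": [0, 0, 0]},
  {"jaw": 0, "offset": [0, 0, 10], "rot": [0, 0, 0]},
])

```text
time_s: 13.02
eef_pos: [0.3962, 0.2178, 0.0239]
eef_rot: [0.0, 1.0, -0.015, -0.001]
wrist_force: [-0.2, -1.0, -2.7]
opening: 0.176
grasp_force: 60.4
```

Request:
apply_moves([
  {"jaw": 0, "offset": [0, 0, 3], "rot": [0, 0, 0]},
  {"jaw": 0, "offset": [0, 0, 3], "rot": [0, 0, 0]},
  {"jaw": 0, "offset": [0, 0, 2], "rot": [0, 0, 0]},
  {"jaw": 0, "offset": [0, 0, 0], "rot": [0, 0, 0]},
  {"jaw": 0, "offset": [0, 0, 0], "rot": [0, 0, 0]},
])

```text
time_s: 13.65
eef_pos: [0.3985, 0.2187, 0.0184]
eef_rot: [-0.0, 1.0, -0.014, 0.001]
wrist_force: [-0.9, 0.8, 2.2]
opening: 0.176
grasp_force: 61.2
```

Request:
apply_moves([
  {"jaw": 0.3, "offset": [0, 0, 0], "rot": [0, 0, 0]},
  {"jaw": 0.6, "offset": [0, 0, 0], "rot": [0, 0, 0]},
  {"jaw": 0.9, "offset": [0, 0, 0], "rot": [0, 0, 0]},
  {"jaw": 1, "offset": [0, 0, 0], "rot": [0, 0, 0]},
  {"jaw": 1, "offset": [0, 0, 0], "rot": [0, 0, 0]},
])

```text
time_s: 14.28
eef_pos: [0.3976, 0.2185, 0.0178]
eef_rot: [0.0, 1.0, -0.014, -0.0]
wrist_force: [-0.4, -0.3, 0.0]
opening: 0.998
grasp_force: 0.0
```

Request:
apply_moves([
  {"jaw": 1, "offset": [0, 0, -15], "rot": [0, 0, 0]},
  {"jaw": 1, "offset": [0, 0, -30], "rot": [0, 0, 0]},
  {"jaw": 1, "offset": [0, 0, -40], "rot": [0, 0, 0]},
  {"jaw": 1, "offset": [0, 0, -40], "rot": [0, 0, 0]},
  {"jaw": 1, "offset": [0, 0, -20], "rot": [0, 0, 0]},
])

```text
time_s: 14.9
eef_pos: [0.3988, 0.2189, 0.1664]
eef_rot: [-0.001, 1.0, -0.014, 0.002]
wrist_force: [-0.9, 0.3, 0.0]
opening: 0.995
grasp_force: 0.0
```

```bash
python3 - <<'E'
from h import *
s,sd=ctrl.camera("scene")
for t in("dish","blank_a"):
  for r in ctrl.outline_of("scene",t)[:3]:
    P=pts("scene",sd,r["region"]); print(t,round(r["score"],2),np.round(r["position"]),np.median(P,0).round(3),P.max(0).round(3),P.min(0).round(3))
print(ctrl.get_obs()["opening"],ctrl.get_obs()["eef_pos"])
cv2.imwrite("pics/e.png",cv2.resize(s[220:380,300:500],None,fx=3,fy=3)[:,:,::-1])
E
```

```text
dish 0.72 [419. 286.] [0.493 0.22  0.012] [0.559 0.277 0.048] [ 0.323  0.141 -0.004]
blank_a 0.49 [428. 279.] [0.476 0.215 0.018] [0.486 0.226 0.022] [0.461 0.198 0.002]
0.9962148600541335 [0.3984912  0.21875971 0.16444319]
```

View pics/e.png

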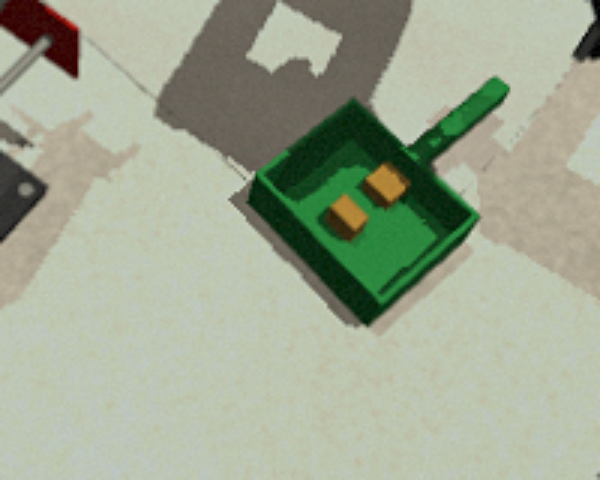

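The green dish stands flat on the bench with both blanks in it, at (347,217) and (386,185) in the crop. The gripper is clear of it.

```bash
python3 -c "
from bench import ctrl
print(ctrl.hand_in())"
```

```text
the job is handed in; nothing more can be done
None
```

I handed the job in at about 15 s: the last picture shows the green dish standing flat on the open bench, about 245 mm from the feeder, with both brass blanks in it and the gripper clear; hand-in returned no verdict.

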